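# Lock the bench sharpener and slacken its left-hand wing nut

### The job

Get the bench sharpener ready for a disc change: lift or slide the wooden stretcher bar off the control box and leave it lying flat on the table, then press the round membrane key firmly but not hard, holding it for half a second, to lock the spindle. Then slacken the wing nut on top of the disc by about a quarter turn; it has a left-hand thread, so it loosens clockwise seen from above and must not be tightened. Press no other key and leave the bottle, jar, tape roll and pile of panels where they are.

Things in the scene. Friction and masses are not known exactly. Their poses are not given: they have to be found in the camera images.
- sharpener: Bench sharpener, fixed: round grey housing 204 mm across at the foot, with a flat grey 152 mm abrasive disc on top whose upper face is 105 mm above the table. Origin: centre of its underside, on the table; z up. A tool rest sticks out on its own -x side to 122 mm from the axis, up to 91 mm high. It may stand to the left or the right, at any of many yaws.
- nut_wing (a point): Centre of the top of the cast wing nut on the sharpener's axis, 143 mm above the table (38 mm above the disc). The wings are one upright blade 64 mm long along this point's x axis, 11 mm thick along its y axis, 24 mm tall (119 to 143 mm above the table); below is a 26 mm round hub. The frame turns with the nut.
- nut (a joint): Turn of the wing nut in rad: 0 at the start (tight), growing clockwise seen from above (loosening, left-hand thread) up to 2.6; negative is tightened further, with a stop at -0.35. It resists with about 0.12 N m of friction and stays where it is left. A quarter turn is 1.57. The nut does not rise.
- console: Control box, fixed: 100 mm along its x, 190 mm along its y, keypad face 48 mm above the table; a rubber bumper 10 mm wide along each of its two short ends rises to 62 mm above the table. Origin: centre of its underside, on the table. Three white keys in a row along y, 50 mm apart: the round one near the +y end, then two square ones.
- key_lock: The round key (spindle lock), 26 mm across, on the control box at x -6, y +50 mm of its frame. Origin: centre of its underside, 48 mm above the table; its top is 3 mm higher, at 51 mm. It gives at most 1.5 mm, against a stiff spring (about 1.5 N at first, 9 N at the bottom). It counts as pressed at over 5 N for a quarter second; over 35 N breaks it.
- key_mid: Middle square key, 24 mm wide, centre of its underside at x -6, y 0 of the control box. Leave alone.
- key_end: Other square key, 24 mm wide, at x -6, y -50 mm of the control box. Leave alone.
- bar: Loose pine stretcher bar, 38 mm wide along its x, 230 mm long along its y, 16 mm thick (plus a 2 mm bead along one edge, look only), about 90 g. Origin: centre of its underside. At the start it lies on the two bumpers, its underside 62 mm above the table, along the row of keys and covering it.
- medium: Bystander: amber glass bottle, 62 mm across, 170 mm tall; origin at the centre of its underside.
- gesso: Bystander: white jar, 80 mm across, 95 mm tall; origin at the centre of its underside.
- tape: Bystander: roll of tape lying flat, 100 mm across, 36 mm tall; origin at the centre of its underside.
- panels: Bystander: pile of painted panels, 120 mm along its x, 160 mm along its y, 30 mm high; origin at the centre of its underside.
Mind the look-alikes: they are no part of the job. Of the things that look like the sharpener, take the one that is nearest to the robot's base at the start.

How it is judged:
By the outcome, as a careful person would: the job done as asked, in the order asked, and still so for the second after the job is handed in, with the robot touching nothing.
It also fails if it takes over 67 s, if anything falls off the work surface, if the arm or the gripper's body presses on something with over 40 N, if the wrist force passes 120 N, or if a joint passes its speed limit or range.

### The arm

A 6-joint arm with a two-finger parallel gripper is mounted at the origin on the work surface. World frame = base frame: x ahead of the robot, y to its left, z up, the work surface at z = 0. Lengths are in mm, angles in rad, forces in N, time in s.
With the tool pointing down it reaches from about 400 to 825 mm from the base axis. Payload 7 kg.
Tool frame: the origin (TCP) lies on the centre line of the jaws, within the pads' length; the fingertips stand 22 mm ahead of it and the grasp point (between the pads) lies 3 mm ahead of it; z points along the fingers, x is the direction in which the jaws open and shut, and the axes are right-handed (so a half turn about z gives the same grasp; the last joint's range is limited). The gripper opens to 85 mm and grips with 20 to 120 N. Pads are 22 mm wide; open, the fingers measure 114 mm over their backs; the gripper's body (76 mm by 85 mm) begins 54 mm behind the grasp point. The pads swing forward as they close: fully open they stand 13 mm farther back than shut.
Start: joints at [1.583, 0.359, 0.012, 0, -1.224, -0.288], TCP at [183.823, 649.465, 231.302] pointing down, gripper open.
Joint ranges: [-3.07, 3.07], [-1.43, 2.12], [-1.02, 1.25], [-3.03, 1.67], [-3.05, -0], [-3.03, 3.03]. Speed limits (rad/s): [2.39, 2.39, 3.01, 3.14, 3.14, 3.14].

### API

Orientations are given as a unit quaternion [x, y, z, w].
In Python, from rig import arm, viewer, finder gives the robot as it stands.
- The arm moves only by the tool move_arm, never from a script. Its argument "rows" is a list of rows, each a list of 7 numbers: the finger opening in m, from 0 to 0.0854, then the shift along the tool's x, y, z in m, then the turn, a rotation vector about the tool's x, y, z in rad. A call has 1 to 8 rows; each row is the pose to reach, as a shift and turn from the pose commanded when the call began, along the tool's axes at that moment; what a row does not reach only later rows make up. A row lasts 1/12 s, in which the tool goes at most 41.7 mm and 7.16 degrees, less where a joint would pass 70% of its speed; a pose out of reach is approached as far as the arm can. A call with a gripper value outside its range is refused whole. The fingers move at their own pace and stop on an object; the grip force is fixed at half the most. Time passes only in rows, so rows that repeat a pose let the fingers close. It gives the time, the measured TCP pose, the force and the opening at its end, in the units of the state.
- arm.get_state(): the state, without advancing time (a new reading comes with each control period).
- viewer.read_camera(name): name is "side" or "top"; returns a dict with "img" (420x560x3 uint8, red, green, blue), "vertical_fov" (degrees; the focal length in pixels is half the picture's height over the tangent of half this angle, whatever the lens; pixels are square), "cx", "cy" (the principal point, pixels), "extrinsics" (4x4, takes a point from camera to world coordinates). Camera axes: x right, y up, looking along -z (the intrinsics and any distortion apply to the point x, -y, -z); pixel columns grow to the right and rows downward; lengths in mm; the calibration is good to about 2 mm. A picture is of the moment at which its call begins. There is no depth.
- arm.job_done(): hands the job in, once; it reports no verdict.
Trained networks look in the newest picture that a camera, given by its name, has taken for a name from the list of things; names that differ only in an ending like _2 or _b are one class to them, and where a whole thing is asked for, a point or a joint stands for the part that bears it (a point fixed in the world has none). Each returns a list of dicts, best first, with "conf" (0 to 1); they miss things now and then, are a little off and sometimes report something else, mostly with a low value. They report only what shows in the picture. A call takes as long as a camera call. They do not tell look-alikes from the thing itself.
- finder.silhouettes(target, camera): "region" (420x560 bool, what is visible of it) and "extent" ([left, top, right, bottom] in pixels, round what is visible of it).
The state is a dict: "time": time; "joint_pos": joint angles; "qd": joint speeds; "tau": joint torques, N m; "ee_pos": TCP position; "tcp_rot": TCP orientation; "wrist_force": force on the tool from outside, world axes, zero at the start; "wrist_torque": the same for the moment, N m; "gripper_width": finger opening in mm.
Only numpy, scipy, OpenCV 4.12 (cv2) and the standard library are available. Lean on these libraries where they do the work, as an engineer would, in place of code of your own. Each camera call takes 0.05 s, during which the arm holds its last target. There are 200 camera calls.

## Working session

There is one attempt and no reset: what is moved stays moved. The work goes in short steps, Python scripts to look and compute and a tool call to move; the robot and the scene stay as the last step left them, time stands still between calls to the robot, and variables do not carry over. Pictures are saved under pics/ and viewed, on a budget of 10 in all, crops included, one or two more only if the job needs it, and the job is handed in when it is done.

Besides the shell and the picture viewer there is one more tool, called after "Request:" as name(argument=value, ...), one argument or row to a line, values as JSON. move_arm: Moves the arm, as the interface text tells. Its arguments: {"type":"object","properties":{"rows":{"type":"array","items":{"type":"array","items":{"type":"number"}}}},"required":["rows"]}

```bash
mkdir -p pics; ls; python3 - <<'E'
from rig import arm, viewer, finder
import cv2
print(arm.get_state())
for c in("side","top"):
    r=viewer.read_camera(c); cv2.imwrite(f"pics/{c}0.png",r["img"][:,:,::-1])
    print({k:v for k,v in r.items() if k!="img"})
    for t in("sharpener","nut_wing","console","key_lock","key_mid","key_end","bar","medium","gesso","tape","panels"):
        print(c,t,[(round(d["conf"],2),[int(v) for v in d["extent"]]) for d in finder.silhouettes(t,c)])
E
```

```text
pics
{'time': 0.0, 'joint_pos': array([ 1.58306536e+00,  3.59393239e-01,  1.10793553e-02, -3.23380499e-04,
       -1.22409243e+00, -2.88128652e-01]), 'qd': array([ 2.40318991e-03, -2.99313018e-04,  4.79959809e-05, -1.31399349e-03,
       -8.05453981e-04,  2.16627774e-03]), 'tau': array([-5.02659077e-05, -5.83325672e+01,  2.93419755e+01,  6.93691671e+00,
       -5.93983306e-03, -1.31405338e-05]), 'ee_pos': array([183.73753746, 649.02802036, 230.37331105]), 'tcp_rot': array([-6.03124942e-01,  7.97646308e-01, -5.57781518e-04, -6.00007375e-04]), 'wrist_force': array([ 0.07456774, -0.1837008 , -0.05940848]), 'wrist_torque': array([-0.03405994, -0.02648731,  0.04635386]), 'gripper_width': 84.95809580750293}
{'vertical_fov': 57.454833742108875, 'cx': 279.0030531156053, 'cy': 214.06184143708697, 'extrinsics': array([[-9.69511879e-01,  1.38204677e-01, -2.02351635e-01,
         3.54823993e+02],
       [-2.44951754e-01, -5.69291916e-01,  7.84796377e-01,
         6.48193976e+02],
       [-6.73462037e-03,  8.10435797e-01,  5.85788753e-01,
         7.05716352e+02],
       [ 0.00000000e+00,  0.0000
[... 841 characters left out ...]
.57853701e-02,  2.80140997e-04,
        -1.41370605e+02],
       [ 1.96532360e-03,  1.06842077e-01,  9.94274061e-01,
         1.49830466e+03],
       [ 0.00000000e+00,  0.00000000e+00,  0.00000000e+00,
         1.00000000e+00]])}
top sharpener [(0.83, [270, 201, 339, 267]), (0.75, [377, 158, 451, 231])]
top nut_wing [(0.71, [305, 225, 322, 239]), (0.5, [418, 184, 434, 198])]
top console [(0.84, [111, 215, 184, 254])]
top key_lock []
top key_mid []
top key_end []
top bar [(0.71, [102, 223, 179, 246])]
top medium [(0.79, [201, 256, 226, 279])]
top gesso [(0.97, [135, 145, 167, 173])]
top tape [(0.78, [271, 147, 304, 179]), (0.69, [112, 210, 183, 253])]
top panels [(0.75, [190, 132, 251, 180])]
```

```bash
python3 - <<'E'
import cv2,numpy as np
a=cv2.imread("pics/side0.png");b=cv2.imread("pics/top0.png")
cv2.imwrite("pics/topbig.png",cv2.resize(b[110:310,80:480],None,fx=2,fy=2,interpolation=2))
cv2.imwrite("pics/sidebig.png",cv2.resize(a[110:420,120:400],None,fx=1.9,fy=1.9,interpolation=2))
E
```

```text
(no output)
```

View pics/topbig.png

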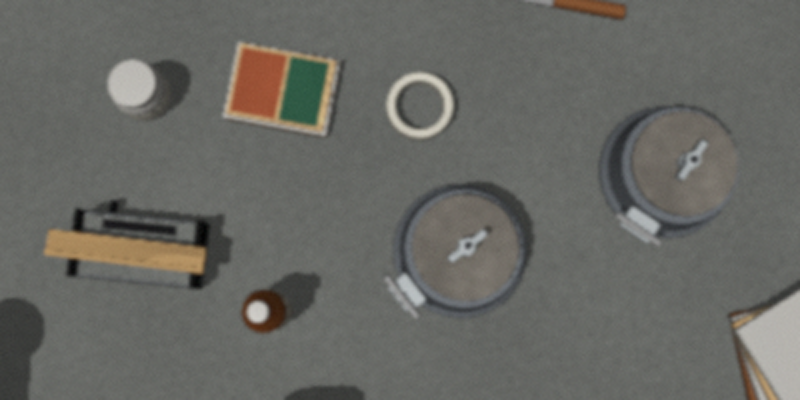

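View pics/sidebig.png

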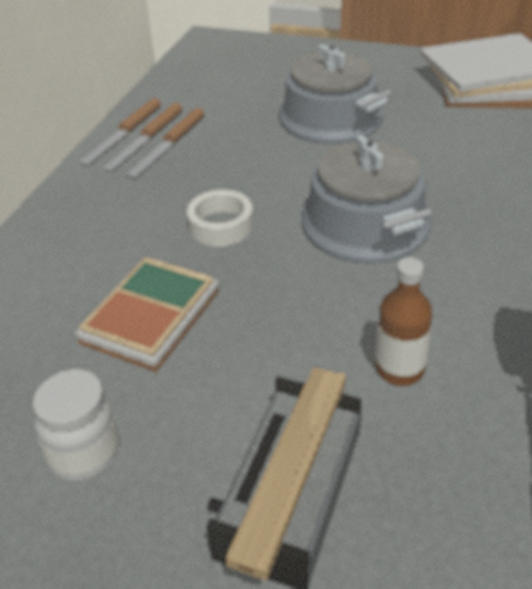

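```bash
cat >h.py <<'E'
import numpy as np,cv2
from scipy.optimize import minimize
from rig import arm,viewer,finder
C={}
def snap(save=None):
    for c in("side","top"):
        C[c]=viewer.read_camera(c)
        if save: cv2.imwrite(f"pics/{c}{save}.png",C[c]["img"][:,:,::-1])
def proj(c,P):
    r=C[c];E=r["extrinsics"];q=(np.atleast_2d(P)-E[:3,3])@E[:3,:3]
    f=210/np.tan(np.radians(r["vertical_fov"]/2))
    return np.c_[r["cx"]+f*q[:,0]/-q[:,2], r["cy"]-f*q[:,1]/-q[:,2]]
def ray(c,uv,z):
    r=C[c];E=r["extrinsics"];f=210/np.tan(np.radians(r["vertical_fov"]/2))
    d=E[:3,:3]@np.array([(uv[0]-r["cx"])/f,-(uv[1]-r["cy"])/f,-1]);o=E[:3,3]
    return (o+d*(z-o[2])/d[2])
def box(lx,ly,z0,z1): return np.array([[sx*lx/2,sy*ly/2,z] for sx in(-1,1) for sy in(-1,1) for z in(z0,z1)])
def cyl(d,z0,z1): 
    t=np.linspace(0,2*np.pi,40); return np.array([[d/2*np.cos(a),d/2*np.sin(a),z] for a in t for z in(z0,z1)])
S=8
def rend(c,parts,p):
    ca,sa=np.cos(p[2]),np.sin(p[2]);R=np.array([[ca,-sa,0],[sa,ca,0],[0,0,1]])
    m=np.zeros((420*2,560*2),np.uint8)
    for P in parts:
        h=cv2.convexHull(((proj(c,P@R.T+[p[0],p[1],0])+.5)*2-.5).astype(np.float32))
        cv2.fillConvexPoly(m,np.round(h*256).astype(np.int32),255,cv2.LINE_AA,8)
    return cv2.resize(m,(560,420),interpolation=cv2.INTER_AREA)/255.
def fit(parts,masks,p0):
    def cost(p):
        s=0
        for c,m in masks.items():
            r=rend(c,parts,p); s+=1-np.minimum(r,m).sum()/np.maximum(r,m).sum()
        return s
    best=None
    for _ in range(2):
        sx=np.array([p0,p0+np.array([10,0,0]),p0+np.array([0,10,0]),p0+np.array([0,0,.2])])
        o=minimize(cost,p0,method="Nelder-Mead",options=dict(initial_simplex=sx,xatol=.02,fatol=1e-5,maxiter=300));p0=o.x
    return o.x,o.fun
def mask(t,c,near=None):
    L=finder.silhouettes(t,c)
    if near is not None: L=[d for d in L if np.hypot((d["extent"][0]+d["extent"][2])/2-near[0],(d["extent"][1]+d["extent"][3])/2-near[1])<25]
    return L[0]["region"].astype(float) if L else None
E
python3 - <<'E'
from h import *
snap()
g=lambda u,v,z:ray("top",(u,v),z)
def go(n,parts,near,p0):
    for cs in(("top",),("side",),("top","side")):
        M={c:mask(n,c,near.get(c)) for c in cs}
        if any(m is None for m in M.values()): print(n,cs,"missing");continue
        x,f=fit(parts,M,np.array(p0,float)); print(n,cs,x.round(2),round(f,3))
b=g(142,236,78);k=g(148,235,48);n=g(313,232,143);n2=g(426,191,143)
print(b,k,n,n2)
go("bar",[box(38,230,62,78)],{},[b[0],b[1],0.05])
go("console",[box(100,190,0,48),np.array([[x,y,z] for x in(-50,50) for y in(85,95) for z in(0,62)]),np.array([[x,y,z] for x in(-50,50) for y in(-85,-95) for z in(0,62)]),],{"side":(270,362),"top":(148,235)},[k[0],k[1],0.05])
go("nut_wing",[box(64,11,119,143),cyl(26,105,125)],{"side":(312,191),"top":(313,232)},[n[0],n[1],np.arctan2(-40,30)])
go("sharpener",[cyl(204,0,20),cyl(152,95,105)],{"side":(312,215),"top":(304,234)},[n[0],n[1],0])
go("medium",[cyl(62,0,110)],{},[*g(213,268,80)[:2],0])
go("panels",[box(120,160,0,30)],{},[*g(220,156,30)[:2],0])
E
```

```text
[474.04423439 230.04578208  78.        ] [478.55687938 220.28447392  48.        ] [ 489.78312679 -259.44971462  143.        ] [ 609.33698297 -574.44494111  143.        ]
bar ('top',) [ 4.7635e+02  2.3076e+02 -1.0000e-01] 0.072
bar ('side',) [ 4.7408e+02  2.3010e+02 -1.1000e-01] 0.067
bar ('top', 'side') [ 4.7517e+02  2.3011e+02 -1.0000e-01] 0.166
console ('top',) [ 4.8196e+02  2.2117e+02 -9.0000e-02] 0.426
console ('side',) [ 4.7967e+02  2.2079e+02 -8.0000e-02] 0.451
console ('top', 'side') [ 4.8056e+02  2.2077e+02 -9.0000e-02] 0.884
nut_wing ('top',) missing
nut_wing ('side',) [ 485.1  -257.44   -0.97] 0.125
nut_wing ('top', 'side') missing
sharpener ('top',) [ 4.8681e+02 -2.5769e+02  7.0000e-02] 0.066
sharpener ('side',) [ 4.8594e+02 -2.6032e+02  1.7000e-01] 0.059
sharpener ('top', 'side') [ 4.8661e+02 -2.5829e+02  1.1000e-01] 0.128
medium ('top',) [3.9331e+02 2.2490e+01 6.0000e-02] 0.156
medium ('side',) [3.9089e+02 2.4240e+01 1.4000e-01] 0.153
medium ('top', 'side') [ 3.9164e+02  2.3860e+01 -5.0000e-02] 0.322
panels ('top',) missing
panels ('side',) [ 7.2751e+02  1.7180e+01 -1.4000e-01] 0.079
panels ('top', 'side') missing
```

```bash
cat >go.py <<'E'
import sys,numpy as np
from scipy.spatial.transform import Rotation as Ro
from rig import arm
# usage: x y z phi_deg (tool x heading)
x,y,z,ph=map(float,sys.argv[1:5]);s=arm.get_state();a=np.radians(ph)
R=Ro.from_quat(s["tcp_rot"]).as_matrix()
T=np.array([[np.cos(a),np.sin(a),0],[np.sin(a),-np.cos(a),0],[0,0,-1]])
print("t",round(s["time"],2),"pos",s["ee_pos"].round(1),"hdg",np.degrees(np.arctan2(R[1,0],R[0,0])).round(1),"j",s["joint_pos"].round(2),"F",s["wrist_force"].round(1),"w",round(s["gripper_width"],1))
print("shift m",(R.T@(np.array([x,y,z])-s["ee_pos"])/1000).round(4),"rotvec",Ro.from_matrix(R.T@T).as_rotvec().round(4))
E
python3 go.py 475 230 180 174.3
```

```text
t 2.5 pos [183.9 649.4 231.3] hdg -105.8 j [ 1.58  0.36  0.01  0.   -1.22 -0.29] F [-0.8  0.4  0.3] w 85.2
shift m [ 0.3243 -0.3944  0.0513] rotvec [-0.     -0.      1.3945]
```

Request:
move_arm(
  rows=[
    [0.07, 0.324, -0.394, 0.051, 0, 0, 1.394],
    [0.07, 0.324, -0.394, 0.051, 0, 0, 1.394],
    [0.07, 0.324, -0.394, 0.051, 0, 0, 1.394],
    [0.07, 0.324, -0.394, 0.051, 0, 0, 1.394],
    [0.07, 0.324, -0.394, 0.051, 0, 0, 1.394],
    [0.07, 0.324, -0.394, 0.051, 0, 0, 1.394],
    [0.07, 0.324, -0.394, 0.051, 0, 0, 1.394],
    [0.07, 0.324, -0.394, 0.051, 0, 0, 1.394],
  ],
)

```text
time: 3.17
ee_pos: [373.7, 375.3, 198.4]
tcp_rot: [-0.144, 0.99, 0.0, 0.0]
wrist_force: [1.4, 0.9, 0.0]
gripper_width: 70.1
```

```bash
python3 go.py 475 230 130 174.3
```

```text
t 3.17 pos [373.7 375.3 198.4] hdg -163.4 j [ 1.16  0.14 -0.36  0.   -1.07 -0.87] F [1.4 0.9 0. ] w 70.1
shift m [-0.0556 -0.1682  0.0683] rotvec [0.0007 0.0005 0.3887]
```

Request:
move_arm(
  rows=[
    [0.07, -0.056, -0.168, 0.068, 0, 0, 0.389],
    [0.07, -0.056, -0.168, 0.068, 0, 0, 0.389],
    [0.07, -0.056, -0.168, 0.068, 0, 0, 0.389],
    [0.07, -0.056, -0.168, 0.068, 0, 0, 0.389],
    [0.07, -0.056, -0.168, 0.068, 0, 0, 0.389],
    [0.07, -0.056, -0.168, 0.068, 0, 0, 0.389],
    [0.07, -0.056, -0.168, 0.068, 0, 0, 0.389],
    [0.07, -0.056, -0.168, 0.068, 0, 0, 0.389],
  ],
)

```text
time: 3.83
ee_pos: [475.6, 232.7, 130.5]
tcp_rot: [0.047, 0.999, 0.0, 0.0]
wrist_force: [-0.1, -0.2, 0.0]
gripper_width: 69.7
```

```bash
python3 go.py 475 230 79 174.3
```

```text
t 3.83 pos [475.6 232.7 130.5] hdg 174.6 j [ 0.83  0.21 -0.45  0.   -0.91 -0.92] F [-0.1 -0.2  0. ] w 69.7
shift m [ 0.0004 -0.0028  0.0515] rotvec [0.0003 0.0004 0.005 ]
```

Request:
move_arm(
  rows=[
    [0.07, 0, -0.003, 0.025, 0, 0, 0.005],
    [0.07, 0, -0.003, 0.045, 0, 0, 0.005],
    [0.07, 0, -0.003, 0.0515, 0, 0, 0.005],
    [0.07, 0, -0.003, 0.0515, 0, 0, 0.005],
  ],
)

```text
time: 4.17
ee_pos: [474.1, 229.8, 77.7]
tcp_rot: [0.049, 0.999, -0.001, -0.001]
wrist_force: [0.8, 0.0, 0.7]
gripper_width: 69.5
```

Request:
move_arm(
  rows=[
    [0.03, 0, 0, 0, 0, 0, 0],
    [0.03, 0, 0, 0, 0, 0, 0],
    [0.03, 0, 0, 0, 0, 0, 0],
    [0.03, 0, 0, 0, 0, 0, 0],
    [0.03, 0, 0, 0, 0, 0, 0],
    [0.03, 0, 0, 0, 0, 0, 0],
  ],
)

```text
time: 4.67
ee_pos: [475.3, 229.7, 79.1]
tcp_rot: [0.05, 0.999, 0.0, 0.0]
wrist_force: [-0.4, 0.3, 0.0]
gripper_width: 30.1
```

```bash
python3 - <<'E'
from h import *
snap("1")
print(fit([box(38,230,62,78)],{"top":mask("bar","top")},np.array([475,230,-.1])))
a=cv2.imread("pics/side1.png");b=cv2.imread("pics/top1.png")
A=cv2.resize(a[280:420,190:330],(420,420),interpolation=2);B=cv2.resize(b[190:270,90:200],(380,276),interpolation=2)
o=np.zeros((420,800,3),np.uint8);o[:,:420]=A;o[:276,420:]=B;cv2.imwrite("pics/c1.png",o)
E
```

```text
(array([ 4.75230306e+02,  2.27463766e+02, -9.47921317e-02]), np.float64(0.5407798268986295))
```

View pics/c1.png

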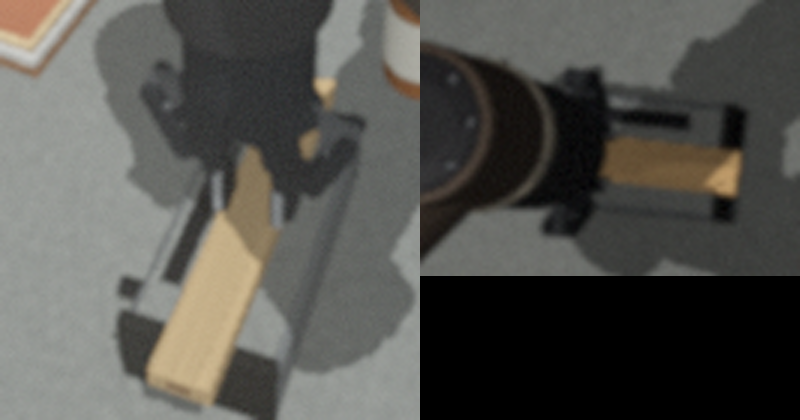

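Request:
move_arm(
  rows=[
    [0.01, 0, 0, 0, 0, 0, 0],
    [0.01, 0, 0, 0, 0, 0, 0],
    [0.01, 0, 0, 0, 0, 0, 0],
    [0.01, 0, 0, 0, 0, 0, 0],
  ],
)

```text
time: 5.15
ee_pos: [475.1, 229.5, 78.6]
tcp_rot: [0.049, 0.999, -0.0, -0.0]
wrist_force: [0.0, 0.3, -0.7]
gripper_width: 9.9
```

```bash
python3 - <<'E'
from h import *
snap("2")
print(proj("side",[[475.1,229.5,78.6],[475.1,229.5,56.6]]))
a=cv2.imread("pics/side2.png")
A=cv2.resize(a[280:420,190:330],(600,600),interpolation=2);cv2.imwrite("pics/c2.png",A)
E
```

```text
[[273.77646623 348.77481102]
 [273.94576217 355.7241838 ]]
```

View pics/c2.png

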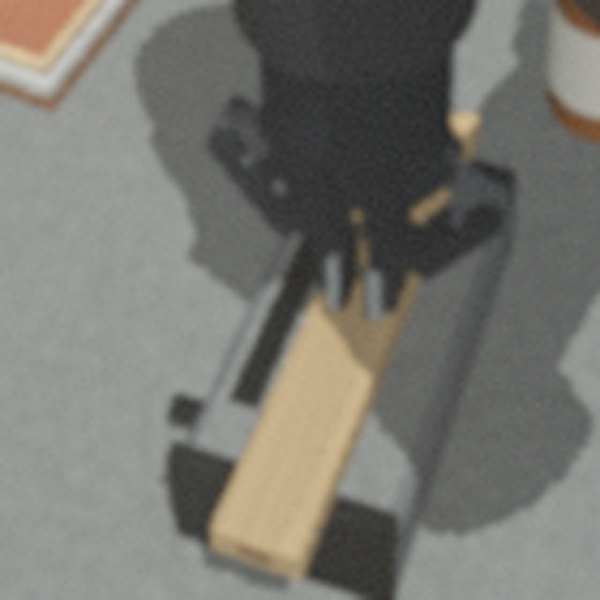

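Request:
move_arm(
  rows=[
    [0, 0, 0, -0.008, 0, 0, 0],
    [0, 0, 0, -0.008, 0, 0, 0],
    [0, 0, 0, -0.006, 0, 0, 0],
    [0, 0, 0, -0.004, 0, 0, 0],
    [0, 0, 0, -0.003, 0, 0, 0],
    [0, 0, 0, -0.002, 0, 0, 0],
    [0, 0, 0, -0.001, 0, 0, 0],
    [0, 0, 0, 0, 0, 0, 0],
  ],
)

```text
time: 5.92
ee_pos: [475.1, 229.5, 78.4]
tcp_rot: [0.049, 0.999, -0.0, -0.0]
wrist_force: [0.1, 0.2, 0.8]
gripper_width: 0.2
```

Request:
move_arm(
  rows=[
    [0, 0, 0, 0.001, 0, 0, 0],
    [0, 0, 0, 0.002, 0, 0, 0],
  ],
)

```text
time: 6.08
ee_pos: [475.2, 229.5, 77.9]
tcp_rot: [0.049, 0.999, -0.0, 0.0]
wrist_force: [-11.0, -2.6, 27.8]
gripper_width: 0.1
```

Request:
move_arm(
  rows=[
    [0, 0, 0, 0.001, 0, 0, 0],
    [0, 0, 0, 0.002, 0, 0, 0],
  ],
)

```text
time: 6.25
ee_pos: [475.3, 229.5, 77.8]
tcp_rot: [0.049, 0.999, -0.0, 0.001]
wrist_force: [-17.8, -4.6, 47.8]
gripper_width: 0.3
```

Request:
move_arm(
  rows=[
    [0, 0, 0, 0.001, 0, 0, 0],
    [0, 0, 0, 0.002, 0, 0, 0],
  ],
)

```text
time: 6.42
ee_pos: [475.4, 229.6, 77.7]
tcp_rot: [0.048, 0.999, 0.0, 0.001]
wrist_force: [-25.0, -6.0, 66.6]
gripper_width: 0.3
```

Request:
move_arm(
  rows=[
    [0, 0, 0, -0.02, 0, 0, 0],
    [0.07, 0, 0, -0.03, 0, 0, 0],
    [0.07, 0, 0, -0.03, 0, 0, 0],
    [0.07, 0, 0, -0.03, 0, 0, 0],
    [0.07, 0, 0, -0.03, 0, 0, 0],
    [0.07, 0, 0, -0.03, 0, 0, 0],
    [0.07, 0, 0, -0.03, 0, 0, 0],
    [0.07, 0, 0, -0.03, 0, 0, 0],
  ],
)

```text
time: 7.08
ee_pos: [474.9, 229.3, 101.9]
tcp_rot: [0.05, 0.999, -0.001, -0.0]
wrist_force: [0.1, -0.3, -0.1]
gripper_width: 70.0
```

```bash
python3 go.py 475 230 61 174.3; python3 - <<'E'
from h import *
snap("3")
# visible left/right bar edges: fit with side+top
for c in C: print(c,fit([box(38,230,62,78)],{c:mask("bar",c)},np.array([475,230,-.1])))
s=arm.get_state()["ee_pos"];print(s)
for z in(0,-22):print(z,proj("side",[s+[31,0,z],s+[-31,0,z]]).round(1).tolist())
a=cv2.imread("pics/side3.png")
cv2.imwrite("pics/c3.png",cv2.resize(a[270:420,190:340],(600,600),interpolation=2))
E
```

```text
t 7.08 pos [474.9 229.3 101.9] hdg 174.3 j [ 0.82  0.24 -0.48 -0.   -0.85 -0.92] F [ 0.1 -0.3 -0.1] w 70.0
shift m [-0.0001  0.0008  0.0409] rotvec [-0.0011 -0.0008  0.0004]
side (array([ 4.74362709e+02,  2.32502729e+02, -9.78951086e-02]), np.float64(0.2153931022308524))
top (array([ 4.76042777e+02,  2.29967421e+02, -1.05714045e-01]), np.float64(0.5410557338718991))
[475.06676995 229.49468777 102.40307926]
0 [[257.5, 337.6], [290.0, 344.5]]
-22 [[258.0, 344.8], [289.9, 351.7]]
```

View pics/c3.png

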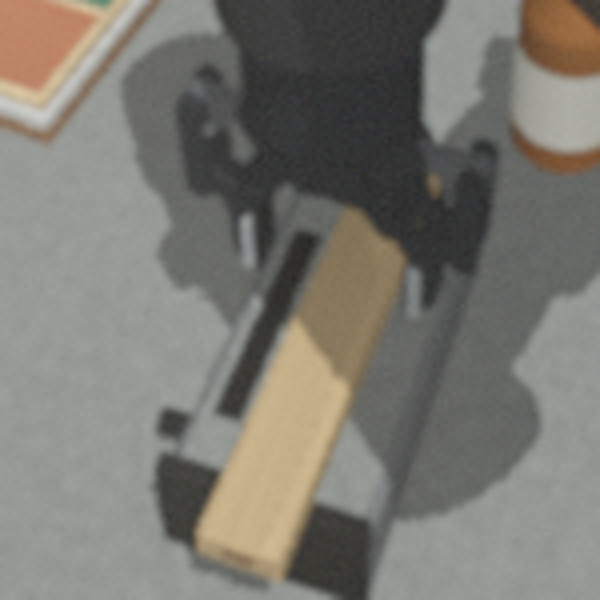

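Request:
move_arm(
  rows=[
    [0.07, 0, 0, 0.015, 0, 0, 0],
    [0.07, 0, 0, 0.03, 0, 0, 0],
    [0.07, 0, 0, 0.034, 0, 0, 0],
    [0.07, 0, 0, 0.037, 0, 0, 0],
    [0.07, 0, 0, 0.037, 0, 0, 0],
  ],
)

```text
time: 7.7
ee_pos: [475.0, 229.4, 65.4]
tcp_rot: [0.049, 0.999, -0.0, -0.0]
wrist_force: [0.8, 0.1, -0.0]
gripper_width: 69.9
```

Request:
move_arm(
  rows=[
    [0.03, 0, 0, 0.001, 0, 0, 0],
    [0.03, 0, 0, 0.002, 0, 0, 0],
    [0.03, 0, 0, 0.002, 0, 0, 0],
    [0.03, 0, 0, 0.002, 0, 0, 0],
    [0.03, 0, 0, 0.002, 0, 0, 0],
    [0.03, 0, 0, 0.002, 0, 0, 0],
    [0.03, 0, 0, 0.002, 0, 0, 0],
  ],
)

```text
time: 8.28
ee_pos: [475.5, 229.9, 64.4]
tcp_rot: [0.049, 0.999, 0.0, 0.0]
wrist_force: [-0.5, -0.1, 6.2]
gripper_width: 36.5
```

Request:
move_arm(
  rows=[
    [0.02, 0, 0, -0.002, 0, 0, 0],
    [0.02, 0, 0, -0.005, 0, 0, 0],
    [0.02, 0, 0, -0.012, 0, 0, 0],
    [0.02, 0, 0, -0.022, 0, 0, 0],
    [0.02, 0, 0, -0.03, 0, 0, 0],
    [0.02, 0, 0, -0.03, 0, 0, 0],
  ],
)

```text
time: 8.78
ee_pos: [476.2, 230.4, 96.0]
tcp_rot: [0.049, 0.999, 0.001, 0.001]
wrist_force: [-0.1, 0.1, -1.7]
gripper_width: 36.6
```

```bash
python3 go.py 600 232 125 174.3
```

```text
t 8.78 pos [476.2 230.4  96. ] hdg 174.3 j [ 0.82  0.25 -0.49  0.   -0.83 -0.92] F [-0.1  0.1 -1.7] w 36.6
shift m [-0.1232  0.0138 -0.0287] rotvec [0.0025 0.0025 0.0009]
```

Request:
move_arm(
  rows=[
    [0.02, 0, 0, -0.015, 0, 0, 0],
    [0.02, -0.02, 0.002, -0.029, 0, 0, 0],
    [0.02, -0.05, 0.006, -0.029, 0, 0, 0],
    [0.02, -0.08, 0.009, -0.029, 0, 0, 0],
    [0.02, -0.11, 0.012, -0.029, 0, 0, 0],
    [0.02, -0.123, 0.014, -0.029, 0, 0, 0],
    [0.02, -0.123, 0.014, -0.029, 0, 0, 0],
  ],
)

```text
time: 9.37
ee_pos: [601.5, 231.2, 122.0]
tcp_rot: [0.05, 0.999, -0.0, 0.0]
wrist_force: [-0.6, -0.1, -1.1]
gripper_width: 36.8
```

```bash
python3 go.py 600 232 30 174.3; python3 - <<'E'
from h import *
snap("4")
a=cv2.imread("pics/side4.png");b=cv2.imread("pics/top4.png")
A=cv2.resize(a[250:420,120:320],(480,408),interpolation=2);B=cv2.resize(b[140:270,90:190],(314,408),interpolation=2)
cv2.imwrite("pics/c4.png",np.hstack([A,B]))
E
```

```text
t 9.37 pos [601.5 231.2 122. ] hdg 174.2 j [ 0.67  0.39 -0.2   0.   -0.98 -0.77] F [-0.6 -0.1 -1.1] w 36.8
shift m [0.0016 0.0007 0.092 ] rotvec [-0.0002  0.0004 -0.001 ]
```

View pics/c4.png

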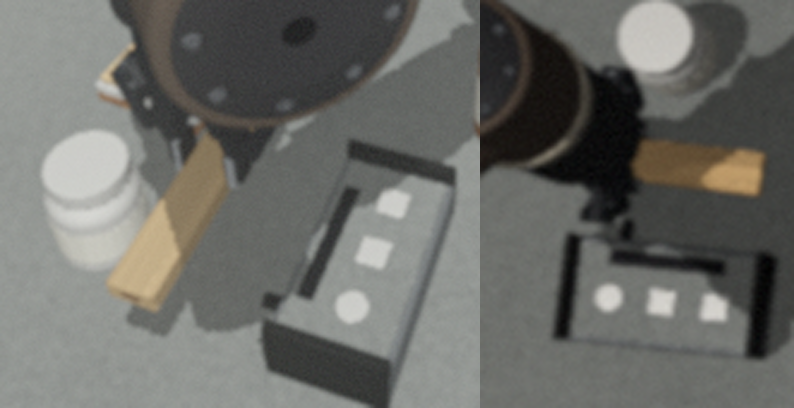

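Request:
move_arm(
  rows=[
    [0.02, 0.003, 0, 0.035, 0, 0, 0],
    [0.02, 0.003, 0, 0.07, 0, 0, 0],
    [0.02, 0.003, 0, 0.1, 0, 0, 0],
    [0.02, 0.003, 0, 0.11, 0, 0, 0],
    [0.02, 0.003, 0, 0.112, 0, 0, 0],
    [0.02, 0.003, 0, 0.112, 0, 0, 0],
  ],
)

```text
time: 9.97
ee_pos: [595.8, 231.8, 11.1]
tcp_rot: [0.049, 0.999, -0.0, -0.0]
wrist_force: [0.6, 0.9, -1.4]
gripper_width: 36.4
```

Request:
move_arm(
  rows=[
    [0.02, 0, 0, 0.002, 0, 0, 0],
    [0.02, 0, 0, 0.003, 0, 0, 0],
    [0.02, 0, 0, 0.004, 0, 0, 0],
  ],
)

```text
time: 10.22
ee_pos: [596.7, 232.3, 8.4]
tcp_rot: [0.049, 0.999, 0.001, 0.001]
wrist_force: [0.1, -0.1, -0.9]
gripper_width: 36.5
```

Request:
move_arm(
  rows=[
    [0.02, 0, 0, 0.001, 0, 0, 0],
    [0.02, 0, 0, 0.002, 0, 0, 0],
    [0.02, 0, 0, 0.003, 0, 0, 0],
  ],
)

```text
time: 10.47
ee_pos: [596.1, 231.7, 4.0]
tcp_rot: [0.05, 0.999, 0.0, 0.0]
wrist_force: [-0.1, -0.2, -2.1]
gripper_width: 36.6
```

Request:
move_arm(
  rows=[
    [0.02, 0, 0, 0.001, 0, 0, 0],
    [0.02, 0, 0, 0.001, 0, 0, 0],
  ],
)

```text
time: 10.63
ee_pos: [595.9, 231.6, 2.5]
tcp_rot: [0.049, 0.999, -0.0, -0.0]
wrist_force: [-0.3, -0.0, -0.9]
gripper_width: 36.3
```

Request:
move_arm(
  rows=[
    [0.02, 0, 0, 0.001, 0, 0, 0],
    [0.02, 0, 0, 0.002, 0, 0, 0],
  ],
)

```text
time: 10.8
ee_pos: [596.0, 231.6, 2.4]
tcp_rot: [0.049, 0.999, -0.0, 0.0]
wrist_force: [-9.8, -1.7, 24.0]
gripper_width: 36.6
```

Request:
move_arm(
  rows=[
    [0.02, 0, 0, -0.0015, 0, 0, 0],
    [0.055, 0, 0, -0.002, 0, 0, 0],
    [0.055, 0, 0, -0.002, 0, 0, 0],
    [0.055, 0, 0, -0.002, 0, 0, 0],
    [0.055, 0, 0, -0.03, 0, 0, 0],
    [0.055, 0, 0, -0.07, 0, 0, 0],
    [0.055, 0, 0, -0.11, 0, 0, 0],
    [0.055, 0, 0, -0.11, 0, 0, 0],
  ],
)

```text
time: 11.47
ee_pos: [600.1, 233.8, 119.1]
tcp_rot: [0.049, 0.999, 0.003, 0.005]
wrist_force: [1.5, 0.4, 1.5]
gripper_width: 55.1
```

```bash
python3 - <<'E'
from h import *
snap("5")
for c in C:
    m=mask("bar",c); print(c,fit([box(38,230,0,16)],{c:m},np.array([596,231,-.1])) if m is not None else None)
    L=finder.silhouettes("console",c);print([(d["conf"],d["extent"]) for d in L][:2])
    for d in finder.silhouettes("key_lock",c)[:4]:
        v,u=np.nonzero(d["region"]);print(c,"key",round(d["conf"],2),u.mean(),v.mean(),ray(c,(u.mean(),v.mean()),51).round(1))
    bl=[np.array([[x,y,z] for x in(-50,50) for y in(s*85,s*95) for z in(0,62)]) for s in(1,-1)]
    d=[d for d in L if (d["extent"][2]-d["extent"][0])>50]
    if d: print(fit([box(100,190,0,48)]+bl,{c:d[0]["region"].astype(float)},np.array([481,221,-.09])))
E
python3 go.py 480 271 100 174.3
```

```text
side (array([ 5.93651782e+02,  2.32779359e+02, -1.00889730e-01]), np.float64(0.0841021699671316))
[(0.89, [228.0, 308.3, 314.0, 418.9])]
side key 0.72 266.9096385542169 377.5903614457831 [477.1 272.8  51. ]
(array([ 4.79397670e+02,  2.21839340e+02, -8.15971432e-02]), np.float64(0.054418689899352723))
top (array([ 5.95538283e+02,  2.30205267e+02, -1.00653875e-01]), np.float64(0.39924154876639484))
[(0.69, [112.4, 210.5, 184.5, 254.7])]
top key 0.61 130.3448275862069 234.29310344827587 [479.7 271.7  51. ]
top key 0.49 162.730081300813 198.5869918699187 [587.3 180.3  51. ]
(array([ 4.81687189e+02,  2.22618885e+02, -7.77249268e-02]), np.float64(0.05030969191270862))
t 11.87 pos [595.3 231.2 109.3] hdg 174.3 j [ 0.68  0.4  -0.22 -0.   -0.95 -0.77] F [-0.7 -0.5  0.4] w 55.2
shift m [0.1187 0.0282 0.0094] rotvec [-0.0016 -0.0018  0.0004]
```

Request:
move_arm(
  rows=[
    [0, 0.03, 0.006, 0, 0, 0, 0],
    [0, 0.06, 0.014, 0.0, 0, 0, 0],
    [0, 0.09, 0.022, 0.0, 0, 0, 0],
    [0, 0.117, 0.029, 0.0, 0, 0, 0],
    [0, 0.117, 0.029, 0.02, 0, 0, 0],
    [0, 0.117, 0.029, 0.038, 0, 0, 0],
    [0, 0.117, 0.029, 0.038, 0, 0, 0],
    [0, 0.117, 0.029, 0.038, 0, 0, 0],
  ],
)

```text
time: 12.53
ee_pos: [481.8, 271.5, 71.7]
tcp_rot: [0.049, 0.999, -0.001, -0.001]
wrist_force: [0.4, -0.7, 0.9]
gripper_width: -0.1
```

```bash
python3 go.py 478.5 272.3 54 174.3
```

```text
t 12.53 pos [481.8 271.5  71.7] hdg 174.3 j [ 0.87  0.32 -0.46  0.   -0.8  -0.97] F [ 0.4 -0.7  0.9] w -0.1
shift m [0.0033 0.0006 0.0177] rotvec [-0.0026 -0.0017  0.0008]
```

Request:
move_arm(
  rows=[
    [0, 0.001, 0, 0.008, 0, 0, 0],
    [0, 0.001, 0, 0.014, 0, 0, 0],
    [0, 0.001, 0, 0.016, 0, 0, 0],
    [0, 0.001, 0, 0.016, 0, 0, 0],
    [0, 0.001, 0, 0.016, 0, 0, 0],
  ],
)

```text
time: 12.95
ee_pos: [481.5, 272.0, 56.7]
tcp_rot: [0.05, 0.999, -0.0, 0.0]
wrist_force: [0.0, 0.0, 0.5]
gripper_width: 0.1
```

```bash
python3 go.py 478.5 272.3 52 174.3;python3 - <<'E'
from h import *
snap("6")
a=cv2.imread("pics/side6.png");cv2.imwrite("pics/c6.png",cv2.resize(a[320:420,210:330],(600,500),interpolation=2))
E
```

```text
t 12.95 pos [481.5 272.   56.7] hdg 174.3 j [ 0.87  0.34 -0.47  0.   -0.76 -0.97] F [0.  0.  0.5] w 0.1
shift m [ 0.003  -0.      0.0047] rotvec [-0.0001  0.      0.0003]
```

View pics/c6.png

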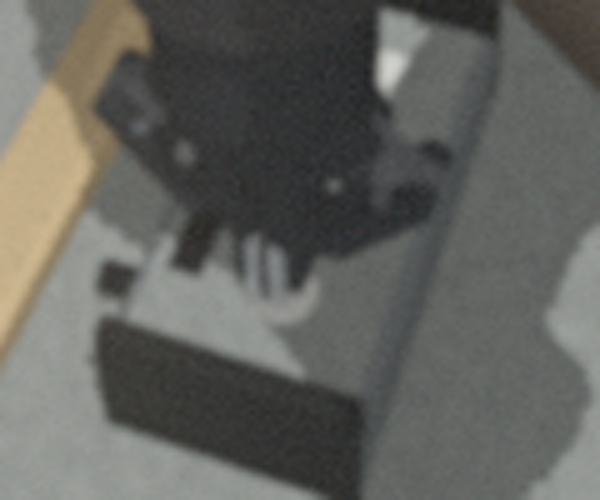

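Request:
move_arm(
  rows=[
    [0, 0.003, -0.001, 0.001, 0, 0, 0],
    [0, 0.003, -0.001, 0.003, 0, 0, 0],
    [0, 0.003, -0.001, 0.004, 0, 0, 0],
    [0, 0.003, -0.001, 0.004, 0, 0, 0],
  ],
)

```text
time: 13.38
ee_pos: [478.0, 271.3, 52.4]
tcp_rot: [0.049, 0.999, -0.0, -0.0]
wrist_force: [0.2, -0.9, 0.5]
gripper_width: 0.1
```

Request:
move_arm(
  rows=[
    [0, 0, 0, 0.0005, 0, 0, 0],
    [0, 0, 0, 0.001, 0, 0, 0],
  ],
)

```text
time: 13.55
ee_pos: [478.3, 271.5, 51.7]
tcp_rot: [0.049, 0.999, 0.0, 0.0]
wrist_force: [-0.3, 0.5, 0.4]
gripper_width: 0.1
```

Request:
move_arm(
  rows=[
    [0, 0, 0, 0.0005, 0, 0, 0],
    [0, 0, 0, 0.001, 0, 0, 0],
  ],
)

```text
time: 13.72
ee_pos: [478.4, 271.5, 50.8]
tcp_rot: [0.049, 0.999, 0.0, 0.0]
wrist_force: [-0.9, -0.5, 2.4]
gripper_width: 0.0
```

Request:
move_arm(
  rows=[
    [0, 0, 0, 0.0005, 0, 0, 0],
    [0, 0, 0, 0.001, 0, 0, 0],
  ],
)

```text
time: 13.88
ee_pos: [478.3, 271.5, 50.0]
tcp_rot: [0.049, 0.999, 0.0, 0.0]
wrist_force: [-1.5, 0.0, 6.8]
gripper_width: -0.0
```

Request:
move_arm(
  rows=[
    [0, 0, 0, 0.0005, 0, 0, 0],
    [0, 0, 0, 0.001, 0, 0, 0],
    [0, 0, 0, 0.001, 0, 0, 0],
    [0, 0, 0, 0.001, 0, 0, 0],
  ],
)

```text
time: 14.22
ee_pos: [478.4, 271.5, 49.6]
tcp_rot: [0.049, 0.999, 0.0, 0.0]
wrist_force: [-3.4, -1.3, 10.8]
gripper_width: 0.0
```

Request:
move_arm(
  rows=[
    [0, 0, 0, 0, 0, 0, 0],
    [0, 0, 0, 0, 0, 0, 0],
    [0, 0, 0, 0, 0, 0, 0],
    [0, 0, 0, 0, 0, 0, 0],
  ],
)

```text
time: 14.55
ee_pos: [478.4, 271.5, 49.5]
tcp_rot: [0.049, 0.999, 0.0, 0.0]
wrist_force: [-2.7, -0.8, 10.3]
gripper_width: -0.1
```

Request:
move_arm(
  rows=[
    [0, 0, 0, -0.02, 0, 0, 0],
    [0, 0, 0, -0.06, 0, 0, 0],
    [0, 0, 0, -0.1, 0, 0, 0],
    [0, 0, 0, -0.14, 0, 0, 0],
    [0, 0, 0, -0.14, 0, 0, 0],
  ],
)

```text
time: 14.97
ee_pos: [481.7, 274.0, 197.1]
tcp_rot: [0.049, 0.999, 0.004, 0.005]
wrist_force: [1.4, 1.3, 2.2]
gripper_width: 0.1
```

```bash
python3 go.py 486 -258 240 -145.6;python3 - <<'E'
from h import *
snap("7")
near={"side":(312,191),"top":(313,232)}
for c in C:
    m=mask("nut_wing",c,near[c])
    if m is not None: print(c,"nut",fit([box(64,11,119,143),cyl(26,105,125)],{c:m},np.array([486,-258,-.95])))
# bright blade pixels
a=cv2.imread("pics/side7.png");b=cv2.imread("pics/top7.png")
A=cv2.resize(a[165:225,275:355],(480,360),interpolation=2);B=cv2.resize(b[200:265,280:345],(360,360),interpolation=2)
for c,im,o,k in(("side",A,(275,165),6),("top",B,(280,200),360/65)):
    for dx,dy,col in((486,-258,(0,0,255)),):
        th=-.97
        for s in(-32,32):
            p=((proj(c,[dx+s*np.cos(th),dy+s*np.sin(th),143])[0]-o+.5)*k-.5).astype(int);cv2.circle(im,tuple(int(v) for v in p),4,col,1)
cv2.imwrite("pics/c7.png",np.hstack([A,B[:,:320]]))
E
```

```text
t 14.97 pos [481.7 274.  197.1] hdg 174.4 j [ 0.87  0.18 -0.32  0.   -1.06 -0.97] F [1.4 1.3 2.2] w 0.1
shift m [-0.0565 -0.5286 -0.0469] rotvec [ 0.0051  0.0118 -0.698 ]
top nut (array([ 487.7842681 , -258.85690098,   -0.87618208]), np.float64(0.1845492457395872))
```

View pics/c7.png

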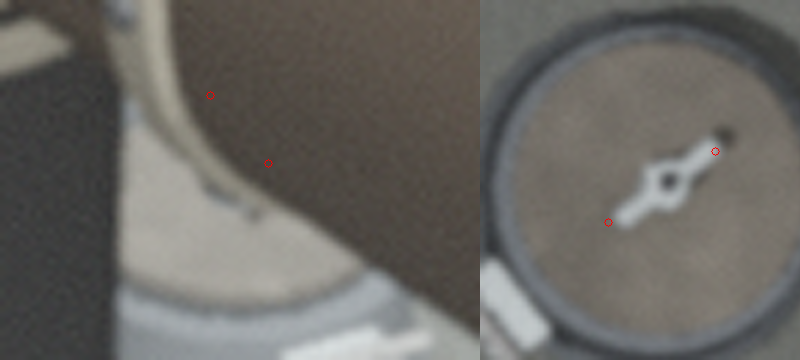

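```bash
python3 - <<'E'
from h import *
snap()
for f,c,(u0,v0,u1,v1) in(("top0","top",(298,218,330,246)),("top7","top",(298,218,330,246)),("side0","side",(296,176,330,205))):
    g=cv2.imread(f"pics/{f}.png").astype(float).mean(2);w=g[v0:v1,u0:u1];bg=np.median(w)
    W=np.clip((w-bg)/(np.percentile(w,99)-bg),0,1);W[W<.3]=0
    n,l,s,_=cv2.connectedComponentsWithStats((W>0).astype(np.uint8));k=1+s[1:,4].argmax();W[l!=k]=0
    M=np.zeros((420,560));M[v0:v1,u0:u1]=W
    v,u=np.mgrid[:420,:560];cu,cv=(u*M).sum()/M.sum(),(v*M).sum()/M.sum()
    print(f,cu,cv,ray(c,(cu,cv),135),fit([box(64,11,119,143),cyl(26,105,125)],{c:M},np.array([487,-259,-.9])))
E
```

```text
top0 312.98589481746234 232.95136584120505 [ 487.58430168 -260.12459197  135.        ] (array([ 487.78601421, -260.43012662,   -0.89819383]), np.float64(0.4670911079280091))
top7 312.99072994045065 232.93731966357666 [ 487.62360998 -260.13779791  135.        ] (array([ 487.78357012, -260.42687237,   -0.89825026]), np.float64(0.4569662526939603))
side0 315.6064278954647 188.42188978670748 [ 482.41260696 -259.35492659  135.        ] (array([ 485.8987875 , -266.76188991,   -1.03988377]), np.float64(0.7195376364105976))
```

Request:
move_arm(
  rows=[
    [0.05, 0, 0, -0.04, 0, 0, 0],
    [0.05, -0.005, -0.04, -0.047, 0, 0, -0.12],
    [0.05, -0.01, -0.08, -0.047, 0, 0, -0.24],
    [0.05, -0.015, -0.12, -0.047, 0, 0, -0.36],
    [0.05, -0.02, -0.16, -0.047, 0, 0, -0.48],
    [0.05, -0.025, -0.2, -0.047, 0, 0, -0.6],
    [0.05, -0.03, -0.24, -0.047, 0, 0, -0.65],
    [0.05, -0.03, -0.28, -0.047, 0, 0, -0.65],
  ],
)

```text
time: 15.93
ee_pos: [480.2, -10.5, 234.5]
tcp_rot: [-0.274, 0.962, -0.0, -0.001]
wrist_force: [1.4, -1.4, -0.6]
gripper_width: 49.8
```

```bash
python3 go.py 487.5 -259.8 190 -141.6
```

```text
t 15.93 pos [480.2 -10.5 234.5] hdg -148.1 j [ 0.39  0.03 -0.4   0.   -1.15  0.17] F [ 1.4 -1.4 -0.6] w 49.8
shift m [ 0.1253 -0.2157  0.0447] rotvec [ 0.0003 -0.002  -0.1142]
```

Request:
move_arm(
  rows=[
    [0.05, 0.019, -0.032, 0, 0, 0, -0.1],
    [0.05, 0.038, -0.065, 0, 0, 0, -0.114],
    [0.05, 0.057, -0.097, 0, 0, 0, -0.114],
    [0.05, 0.076, -0.13, 0, 0, 0, -0.114],
    [0.05, 0.095, -0.162, 0.01, 0, 0, -0.114],
    [0.05, 0.114, -0.195, 0.03, 0, 0, -0.114],
    [0.05, 0.122, -0.21, 0.044, 0, 0, -0.114],
    [0.05, 0.122, -0.21, 0.044, 0, 0, -0.114],
  ],
)

```text
time: 16.6
ee_pos: [484.0, -254.0, 186.6]
tcp_rot: [-0.324, 0.946, 0.002, -0.003]
wrist_force: [-0.2, 0.3, -0.7]
gripper_width: 49.9
```

Request:
move_arm(
  rows=[
    [0.05, 0, 0, 0, 0, 0, 0],
    [0.05, 0, 0, 0, 0, 0, 0],
  ],
)

```text
time: 16.77
ee_pos: [486.4, -251.4, 191.0]
tcp_rot: [-0.326, 0.945, 0.0, -0.001]
wrist_force: [-0.0, 0.8, 0.1]
gripper_width: 49.7
```

```bash
python3 go.py 487.5 -259.8 150 -141.6;python3 - <<'E'
from h import *
snap("8")
a=cv2.imread("pics/side8.png");b=cv2.imread("pics/top8.png")
A=cv2.resize(a[150:240,265:365],(500,450),interpolation=2);B=cv2.resize(b[190:280,270:330],(300,450),interpolation=2)
s=arm.get_state()["ee_pos"]
for z in(190,143):
  q=((proj("side",[s[0],s[1],z])[0]-[265,150]+.5)*5-.5).astype(int);cv2.circle(A,(int(q[0]),int(q[1])),4,(0,0,255),1)
cv2.imwrite("pics/c8.png",np.hstack([A,B]))
E
```

```text
t 16.77 pos [ 486.4 -251.4  191. ] hdg -141.9 j [-0.12  0.18 -0.33  0.   -1.06  0.78] F [-0.   0.8  0.1] w 49.7
shift m [ 0.0043 -0.0074  0.041 ] rotvec [ 0.0011 -0.0012 -0.0056]
```

View pics/c8.png

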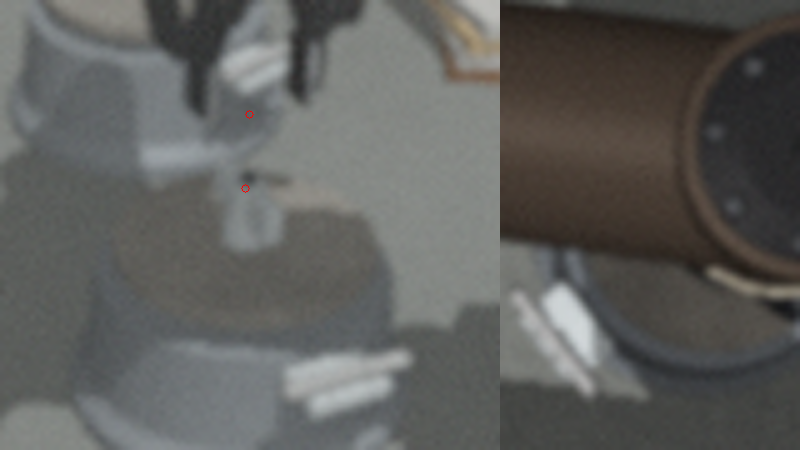

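Request:
move_arm(
  rows=[
    [0.05, 0.004, -0.007, 0, 0, 0, 0.07],
    [0.05, 0.004, -0.007, 0.01, 0, 0, 0.07],
    [0.05, 0.004, -0.007, 0.015, 0, 0, 0.07],
    [0.05, 0.004, -0.007, 0.015, 0, 0, 0.07],
  ],
)

```text
time: 17.2
ee_pos: [486.9, -258.4, 175.2]
tcp_rot: [-0.294, 0.956, 0.001, -0.001]
wrist_force: [-0.2, 0.3, -0.2]
gripper_width: 50.2
```

```bash
python3 go.py 487.5 -259.8 124 -146
```

```text
t 17.2 pos [ 486.9 -258.4  175.2] hdg -145.8 j [-0.13  0.2  -0.34 -0.   -1.03  0.73] F [-0.2  0.3 -0.2] w 50.2
shift m [ 0.0003 -0.0016  0.0512] rotvec [ 0.0018 -0.001   0.0039]
```

Request:
move_arm(
  rows=[
    [0.05, 0, -0.001, 0.02, 0, 0, 0],
    [0.05, 0, -0.001, 0.035, 0, 0, 0],
    [0.05, 0, -0.001, 0.045, 0, 0, 0],
    [0.05, 0, -0.001, 0.051, 0, 0, 0],
    [0.05, 0, -0.001, 0.051, 0, 0, 0],
  ],
)

```text
time: 17.62
ee_pos: [487.6, -259.9, 124.4]
tcp_rot: [-0.294, 0.956, 0.001, -0.001]
wrist_force: [-0.3, -0.0, -0.2]
gripper_width: 50.0
```

Request:
move_arm(
  rows=[
    [0.02, 0, 0, 0, 0, 0, 0],
    [0.02, 0, 0, 0, 0, 0, 0],
    [0.02, 0, 0, 0, 0, 0, 0],
    [0.02, 0, 0, 0, 0, 0, 0],
    [0.02, 0, 0, 0, 0, 0, 0],
  ],
)

```text
time: 18.03
ee_pos: [488.6, -260.3, 126.2]
tcp_rot: [-0.293, 0.956, -0.0, 0.0]
wrist_force: [0.5, -0.5, 0.3]
gripper_width: 20.2
```

Request:
move_arm(
  rows=[
    [0.013, 0, 0, 0.002, 0, 0, 0],
    [0.013, 0, 0, 0.002, 0, 0, 0],
    [0.013, 0, 0, 0.002, 0, 0, 0],
  ],
)

```text
time: 18.28
ee_pos: [488.4, -260.2, 123.6]
tcp_rot: [-0.293, 0.956, 0.0, 0.0]
wrist_force: [0.0, 0.1, -0.3]
gripper_width: 13.0
```

```bash
python3 go.py 487.5 -259.8 124 -146;python3 - <<'E'
from h import *
print(arm.get_state()["wrist_torque"])
E
```

```text
t 18.28 pos [ 488.4 -260.2  123.6] hdg -145.9 j [-0.14  0.26 -0.4  -0.   -0.91  0.73] F [ 0.   0.1 -0.3] w 13.0
shift m [ 0.0005  0.0008 -0.0004] rotvec [-0.      0.0001  0.0015]
[ 0.0494035  -0.18532838  0.00877139]
```

Request:
move_arm(
  rows=[
    [0.009, 0, 0, 0, 0, 0, 0],
    [0.005, 0, 0, 0, 0, 0, 0],
    [0.005, 0, 0, 0, 0, 0, 0],
    [0.005, 0, 0, 0, 0, 0, 0],
  ],
)

```text
time: 18.62
ee_pos: [488.5, -260.3, 123.8]
tcp_rot: [-0.293, 0.956, -0.0, 0.0]
wrist_force: [0.3, 0.3, 0.7]
gripper_width: 9.4
```

```bash
python3 go.py 487.5 -259.8 124 -231.6;python3 - <<'E'
from h import *
print(arm.get_state()["wrist_torque"])
E
```

```text
t 18.62 pos [ 488.5 -260.3  123.8] hdg -145.9 j [-0.14  0.26 -0.4   0.   -0.91  0.73] F [0.3 0.3 0.7] w 9.4
shift m [ 0.0006  0.001  -0.0002] rotvec [-1.0000e-04  5.0000e-04  1.4957e+00]
[ 0.11930151 -0.30236897  0.1027019 ]
```

Request:
move_arm(
  rows=[
    [0.005, 0, 0, 0, 0, 0, 0.08],
    [0.005, 0, 0, 0, 0, 0, 0.18],
    [0.005, 0, 0, 0, 0, 0, 0.28],
    [0.005, 0, 0, 0, 0, 0, 0.38],
    [0.005, 0, 0, 0, 0, 0, 0.48],
    [0.005, 0, 0, 0, 0, 0, 0.58],
    [0.005, 0, 0, 0, 0, 0, 0.68],
    [0.005, 0, 0, 0, 0, 0, 0.75],
  ],
)

```text
time: 19.28
ee_pos: [488.3, -260.3, 123.8]
tcp_rot: [0.08, 0.997, -0.0, -0.0]
wrist_force: [0.2, -0.2, 1.7]
gripper_width: 9.9
```

Request:
move_arm(
  rows=[
    [0.005, 0, 0, 0, 0, 0, 0.1],
    [0.005, 0, 0, 0, 0, 0, 0.2],
    [0.005, 0, 0, 0, 0, 0, 0.3],
    [0.005, 0, 0, 0, 0, 0, 0.4],
    [0.005, 0, 0, 0, 0, 0, 0.5],
    [0.005, 0, 0, 0, 0, 0, 0.6],
    [0.005, 0, 0, 0, 0, 0, 0.7],
    [0.005, 0, 0, 0, 0, 0, 0.77],
  ],
)

```text
time: 19.95
ee_pos: [488.1, -260.2, 123.8]
tcp_rot: [0.449, 0.894, -0.0, -0.0]
wrist_force: [-0.1, 1.1, 2.1]
gripper_width: 9.7
```

Request:
move_arm(
  rows=[
    [0.005, 0, 0, 0, 0, 0, 0],
    [0.005, 0, 0, 0, 0, 0, 0],
  ],
)

```text
time: 20.12
ee_pos: [488.1, -260.2, 123.7]
tcp_rot: [0.445, 0.895, 0.0, -0.0]
wrist_force: [-0.3, 1.1, 3.8]
gripper_width: 9.5
```

```bash
python3 go.py 487.5 -259.8 124 -231.6;python3 - <<'E'
from h import *
print(arm.get_state()["wrist_torque"])
E
```

```text
t 20.12 pos [ 488.1 -260.2  123.7] hdg 127.1 j [-0.14  0.26 -0.4  -0.   -0.91 -0.79] F [-0.3  1.1  3.8] w 9.5
shift m [ 0.0007 -0.0003 -0.0003] rotvec [-0.0001 -0.0002 -0.0224]
[ 0.49830507  0.29618206 -0.14631758]
```

Request:
move_arm(
  rows=[
    [0.05, 0, 0, 0, 0, 0, 0],
    [0.05, 0, 0, 0, 0, 0, 0],
    [0.05, 0, 0, 0, 0, 0, 0],
    [0.05, 0, 0, 0, 0, 0, 0],
    [0.05, 0, 0, -0.03, 0, 0, 0],
    [0.05, 0, 0, -0.07, 0, 0, 0],
    [0.05, 0, 0, -0.11, 0, 0, 0],
    [0.05, 0, 0, -0.11, 0, 0, 0],
  ],
)

```text
time: 20.78
ee_pos: [491.8, -261.9, 242.1]
tcp_rot: [0.445, 0.895, 0.0, 0.006]
wrist_force: [2.3, -0.0, 1.6]
gripper_width: 50.0
```

```bash
python3 go.py 480 0 240 150
```

```text
t 20.78 pos [ 491.8 -261.9  242.1] hdg 127.1 j [-0.14  0.15 -0.25  0.   -1.16 -0.79] F [ 2.3 -0.   1.6] w 50.0
shift m [0.2161 0.1486 0.0008] rotvec [ 0.0039  0.0115 -0.3997]
```

Request:
move_arm(
  rows=[
    [0.05, 0.03, 0.02, 0, 0, 0, -0.1],
    [0.05, 0.06, 0.041, 0, 0, 0, -0.2],
    [0.05, 0.09, 0.062, 0, 0, 0, -0.3],
    [0.05, 0.12, 0.082, 0, 0, 0, -0.4],
    [0.05, 0.15, 0.103, 0, 0, 0, -0.4],
    [0.05, 0.18, 0.124, 0, 0, 0, -0.4],
    [0.05, 0.216, 0.149, 0, 0, 0, -0.4],
    [0.05, 0.216, 0.149, 0, 0, 0, -0.4],
  ],
)

```text
time: 21.45
ee_pos: [477.3, 6.9, 234.0]
tcp_rot: [0.257, 0.966, 0.001, 0.001]
wrist_force: [0.6, -0.5, -0.4]
gripper_width: 50.0
```

```bash
python3 - <<'E'
from h import *
snap("9")
b=cv2.imread("pics/top9.png")
cv2.imwrite("pics/c9.png",cv2.resize(b[110:310,80:350],(800,592),interpolation=2))
u0,v0,u1,v1=298,218,330,248
g=b.astype(float).mean(2);w=g[v0:v1,u0:u1];bg=np.median(w)
W=np.clip((w-bg)/(np.percentile(w,99)-bg),0,1);W[W<.3]=0
n,l,s,_=cv2.connectedComponentsWithStats((W>0).astype(np.uint8));W[l!=1+s[1:,4].argmax()]=0
M=np.zeros((420,560));M[v0:v1,u0:u1]=W
for y in(-.9,-2.4): print(fit([box(64,11,119,143),cyl(26,105,125)],{"top":M},np.array([487,-259,y])))
for c in C:
    m=mask("bar",c)
    if m is not None: print(c,fit([box(38,230,0,16)],{c:m},np.array([596,231,-.1])))
E
```

```text
(array([ 488.57756737, -262.38316189,   -0.98696118]), np.float64(0.7952913305933529))
(array([ 488.13645538, -260.52335867,   -2.37417362]), np.float64(0.5401571797438546))
side (array([ 5.96e+02,  2.31e+02, -1.00e-01]), np.float64(1.0))
top (array([ 5.96662955e+02,  2.39504665e+02, -1.04514185e-01]), np.float64(0.3695397299648274))
```

View pics/c9.png

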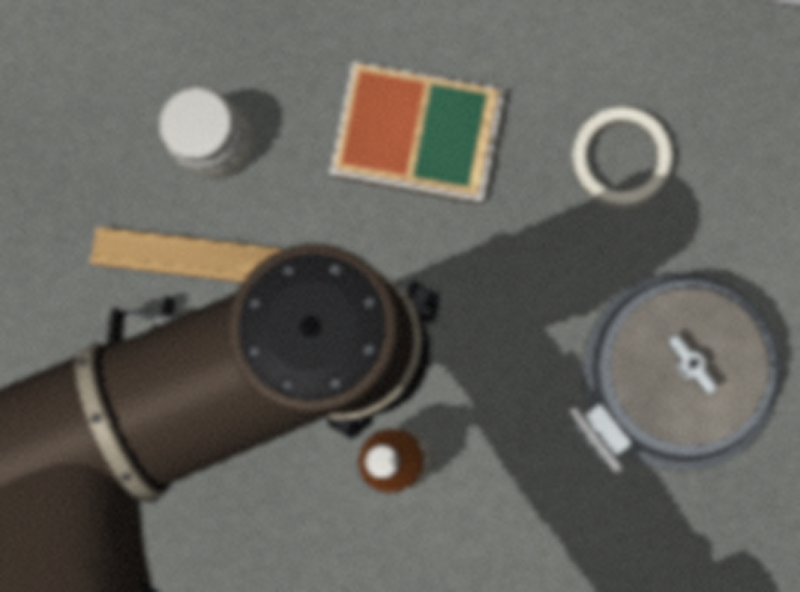

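```bash
python3 -c "
from rig import arm
print(arm.job_done(), arm.get_state()['time'])"
```

```text
the job is handed in; nothing more can be done
the job is handed in; nothing more can be done
```

The disc change is set up, and I handed the job in at about 22 s with the arm clear of everything.

- **Stretcher bar:** I lifted it off the control box and laid it flat behind the box, at about (596, 231) mm. Its outline fitted a bar lying flat on the table, and it still lay there in the last top picture.
- **Round key:** I pressed it at roughly 7–11 N for about 0.6–0.7 s, with no other key touched. No picture of the key was taken afterwards.
- **Wing nut:** I turned it clockwise by about 1.48 rad (85°) by the picture. The gripper itself turned 87°.
- **Bystanders:** The bottle, jar, tape and panels looked unmoved in the last top picture, by eye only.

**Checks that failed or disagreed:**
- **Fingertips:** They met things at about TCP height, not 22 mm ahead as stated. The first grasp therefore closed above the bar. A touch test then pressed on the bar with up to about 67 N vertically, still below the 120 N wrist limit, and afterwards the bar's measured position had not clearly changed.
- **Nut heading:** The two cameras differed by about 0.1 rad on where the nut pointed at the start. I set the jaws slightly towards the loosening side so that gripping it could not tighten it.
- **Last bar check:** The side camera's fit of the bar failed in the last check. The top camera's fit was loose because the arm hid part of the bar.

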